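# Walk the dry-bath block round to the fence

### The job

Walk the heavy aluminium tube block round with pushes at its corners until one of its long sides faces the blue fence bar, then push it up so that this whole long side lies flat against the bar. Turn it nearly square (within about ten degrees) before any part of it touches the bar. Only push it, do not lift or tip it, and leave the dropper bottle, the stopper and the beaker where they stand.

Things in the scene. Friction and masses are not known exactly. Their poses are not given: they have to be found in the camera images.
- block: loose aluminium dry-bath block, 15 tube wells in its top, 0.75 to 0.95 kg; 88 mm along x, 136 along y, 38 high (sides step in 1.5 mm above z = 14 mm). Origin: centre of underside. Long sides at x = -44 and +44 mm, either may go to the fence; they start 50 to 90 deg off it. Pushed square on a long side d from its middle, it turns about a point some 2500 mm^2/d beyond its centre. Dry friction, 3 to 10 N.
- fence: blue straight stop bar screwed to the worktop, 300 mm along its y axis, 25 mm along its x axis, 26 mm high, with three screw heads on top. It does not move. Origin: centre of its underside, z up. The face to use is the one toward the robot, at x = -12.5 mm in its frame; its +x axis points away from the robot.
- dropper_bottle: loose small amber dropper bottle with a black rubber bulb, 32 mm across, 94 mm high, origin at the centre of its underside; leave alone
- rubber_stopper: loose red-brown rubber stopper, 26 mm across, 26 mm high, origin at the centre of its underside; leave alone
- beaker_pp: loose translucent plastic beaker, 64 mm across, 78 mm high, origin at the centre of its underside; leave alone

How it is judged (in metres and radians):
On the way, in this order (a step that is already met when the one before it is completed fails the run):
1. the block has been turned nearly square to the fence (within 0.2 rad) while not touching it (angle between the x axis of block and the x axis of fence, either way round below 0.2 rad and contact force between block and fence below 0.05 N), for 0.2 s.
2. a long side of the block lies flat against the fence (x of block in the frame of fence between -0.0605 and -0.05 m and y of block in the frame of fence between -0.084 and 0.084 m and angle between the x axis of block and the x axis of fence, either way round below 0.04 rad and angle between block's own z axis and vertical below 0.03 rad), for 0.2 s.
At the end, for the whole second after the job is handed in: A long side of the block lies against the fence's robot-side face: gap at its middle under 4 mm, within 0.04 rad of parallel, its whole length within the fence's (2 mm over allowed); block flat on the worktop, at rest; dropper bottle, stopper and beaker moved less than 15 mm (all of step 2 and linear speed of block below 0.01 m/s and height (world z) of block below 0.004 m and distance of each of dropper_bottle, rubber_stopper, beaker_pp from where it was at the start of the episode below 0.015 m); the robot touches nothing.
It fails at once if the block touched the fence while more than 0.2 rad from square (not (angle between the x axis of block and the x axis of fence, either way round below 0.2 rad) and contact force between block and fence above 0.5 N).
It fails at once if the block was lifted or tipped (height (world z) of block above 0.01 m or angle between block's own z axis and vertical above 0.15 rad).
It fails at once if a bystander was moved or knocked over (distance of any of dropper_bottle, rubber_stopper, beaker_pp from where it was at the start of the episode above 0.015 m or angle between any of dropper_bottle, rubber_stopper, beaker_pp's own z axis and vertical above 0.3 rad).
It also fails if it takes over 72 s, if anything falls off the work surface, if the arm or the gripper's body presses on something with over 40 N, if the wrist force passes 120 N, or if a joint passes its speed limit or range.

### The arm

A 7-joint arm with a two-finger parallel gripper is mounted at the origin on a cart in front of the work surface, level with it; the furniture and walls round the work are solid. World frame = base frame: x ahead of the robot, y to its left, z up, the work surface at z = 0. Lengths are in m, angles in degrees, forces in N, time in s.
With the tool pointing down it reaches from about 0.425 to 0.875 m from the base axis. Payload 4.7 kg.
Tool frame: the origin (TCP) lies midway between the tips of the shut fingers; the grasp point (between the pads) lies 19 mm behind it; y points along the fingers, x is the direction in which the jaws open and shut, and the axes are right-handed (so a half turn about y gives the same grasp; the last joint's range is limited). The gripper opens to 87 mm and grips with 3 to 60 N. Pads are 19 mm wide; open, the fingers measure 117 mm over their backs; the gripper's body (75 mm by 190 mm) begins 51 mm behind the grasp point.
Start: joints at [76.839, 18.392, -4.016, 83.108, 1.295, 78.541, -3.26], TCP at [0.157, -0.631, 0.199] pointing down, gripper open.
Joint ranges: [-163.93, 163.93], [-17.29, 119.83], [-79.2, 71.16], [3.27, 140.29], [-89.18, 269.18], [5.43, 117.66], [-154.24, 154.24]. Speed limits (degrees/s): [147.25, 147.25, 180, 180, 180, 180, 180].

### API

Orientations are given as [roll, pitch, yaw] about the fixed x, y, z axes, in that order (R = Rz(yaw) Ry(pitch) Rx(roll)).
In Python, from cell import env gives the robot as it stands.
- The arm moves only by the tool carry_out, never from a script. Its argument "targets" is a list of rows, each a list of 2 entries, a list of its own where there are three numbers: the shift along the tool's x, y, z in mm, then the turn, a rotation vector about the tool's x, y, z in degrees. A call has 1 to 12 rows; each row shifts and turns the commanded pose from where the row before left it, along the tool's axes as they then stand; what a row does not reach is not made up. A row lasts 1/10 s, in which the tool goes at most 50 mm and 8.59 degrees, less where a joint would pass 70% of its speed; a pose out of reach is approached as far as the arm can. A call with a gripper value outside its range is refused whole. "jaw" is the opening, from 0 (shut) to 1 (fully open), set as the call begins (left out, the last holds). The fingers move at their own pace and stop on an object; "squeeze" is the grip in N (left out, the last holds). Time passes only in rows, so rows that do not move let the fingers close. It gives the time, the measured TCP pose, the force and the opening at its end, in the units of the state.
- env.get_obs(): the state, without advancing time (a new reading comes with each control period).
- env.read_camera(name): name is "scene" or "side" or "wrist"; returns the picture (400x640x3 uint8, red, green, blue); there is no depth.
- env.get_calibration(name): a dict with "fx", "fy", "cx", "cy" (pixels), "D" ([k1, k2, p1, p2, k3] as OpenCV has them; the pictures are not rectified), "R" (3x3) and "t" (3): a world point X has camera coordinates R X + t; the wrist camera has in their place "hand_eye" (4x4, takes a point from camera to tool coordinates, whose origin is the TCP and whose axes are the tool frame's). Camera axes: x right, y down, z forward; pixel columns grow to the right and rows downward; lengths in m; the calibration is good to about 2 mm. A picture is of the moment at which its call begins: read the wrist's pose just before it. get_calibration takes no time and is no camera call.
- env.sign_off(): hands the job in, once; it reports no verdict.
Trained networks look in the newest picture that a camera, given by its name, has taken for a name from the list of things; names that differ only in an ending like _2 or _b are one class to them, and where a whole thing is asked for, a point or a joint stands for the part that bears it (a point fixed in the world has none). Each returns a list of dicts, best first, with "p" (0 to 1); they miss things now and then, are a little off and sometimes report something else, mostly with a low value. They report only what shows in the picture. A call takes as long as a camera call.
- env.outline_of(camera, label): "mask" (400x640 bool, what is visible of it) and "xy" ([column, row] in pixels, amid what is visible of it).
The state is a dict: "time_s": time; "qpos": joint angles; "joint_velocities": joint speeds; "effort": joint torques, N m; "tool_pos": TCP position; "tool_rot": TCP orientation; "force": force on the tool from outside, world axes, zero at the start; "wrist_torque": the same for the moment, N m; "grip_width": finger opening in m.
Only numpy, scipy, OpenCV 4.12 (cv2) and the standard library are available. Lean on these libraries where they do the work, as an engineer would, in place of code of your own. Each camera call takes 0.05 s, during which the arm holds its last target.

## Working session

There is one attempt and no reset: what is moved stays moved. The work goes in short steps, Python scripts to look and compute and a tool call to move; the robot and the scene stay as the last step left them, time stands still between calls to the robot, and variables do not carry over. Pictures are saved under pics/ and viewed, and the job is handed in when it is done.

Besides the shell and the picture viewer there is one more tool, called after "Emit:" as name([rows], argument=value, ...), one row to a line, values as JSON. carry_out: Moves the arm, as the interface text tells. Its arguments: {"type":"object","properties":{"targets":{"type":"array","items":{"type":"array"}},"jaw":{"type":"number"},"squeeze":{"type":"number"}},"required":["targets"]}

```bash
ls; mkdir -p pics; python3 - <<'E'
from cell import env
import cv2
o=env.get_obs()
for k,v in o.items(): print(k,v)
for c in ["scene","side","wrist"]:
    im=env.read_camera(c); cv2.imwrite(f"pics/{c}0.png",im[:,:,::-1])
    k=env.get_calibration(c); print(c,k)
E
```

```text
pics
time_s 0.0
qpos [76.84126867 18.43782498 -4.01687808 83.17386307  1.29478583 78.5423694
 -3.26249607]
joint_velocities [ 0.02894879 -0.01924567  0.1308766  -0.00662297 -0.05311307 -0.01902553
  0.00630866]
effort [ 1.25288334e-03 -4.91288495e+01 -4.03160099e-01 -3.12533319e+01
 -6.40672515e-02  4.36609774e-02  1.81496566e-04]
tool_pos [ 0.15670034 -0.63021067  0.19838485]
tool_rot [-90.00518577   0.10881881 -76.03280798]
force [-0.43793514 -0.48535481 -0.40848949]
wrist_torque [0.00376915 0.01861558 0.0013393 ]
grip_width 0.08686604101800922
scene {'fx': 403.17822120779834, 'fy': 403.17822120779834, 'cx': 321.5138828476156, 'cy': 201.1925123330327, 'D': array([0.00671136, 0.        , 0.        , 0.        , 0.        ]), 'R': array([[ 0.8711881 , -0.49078048,  0.01287722],
       [-0.30950796, -0.56939229, -0.7615755 ],
       [ 0.38109857,  0.65948991, -0.64794825]]), 't': array([-0.4837341 ,  0.20129564,  1.05812608])}
side {'fx': 441.23161125185186, 'fy': 441.23161125185186, 'cx': 316.72010930132865, 'cy': 204.81063570756183, 'D': array([-0.0075075,  0.       ,  0.       ,  0.       ,  0.       ]), 'R': array([[-0.98025381, -0.19771988,  0.00305375],
       [-0.12263463,  0.59573734, -0.79376178],
       [ 0.15512326, -0.7784625 , -0.6082211 ]]), 't': array([0.57624566, 0.1031808 , 1.08166827])}
wrist {'fx': 345.9445290467938, 'fy': 345.9445290467938, 'cx': 320.8374402415984, 'cy': 189.90444193170646, 'D': array([-0.06103021,  0.        ,  0.        ,  0.        ,  0.        ]), 'hand_eye': array([[ 9.99999195e-01, -1.17578208e-03, -4.76176134e-04,
        -5.92759031e-05],
       [ 1.38197558e-04, -2.72162398e-01,  9.62251324e-01,
        -1.85867937e-01],
       [-1.26099510e-03, -9.62250615e-01, -2.72162016e-01,
         7.48859708e-02],
       [ 0.00000000e+00,  0.00000000e+00,  0.00000000e+00,
         1.00000000e+00]])}
```

View pics/scene0.png

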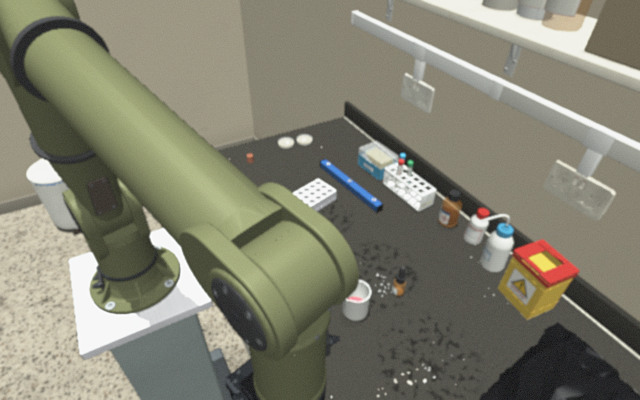

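View pics/side0.png

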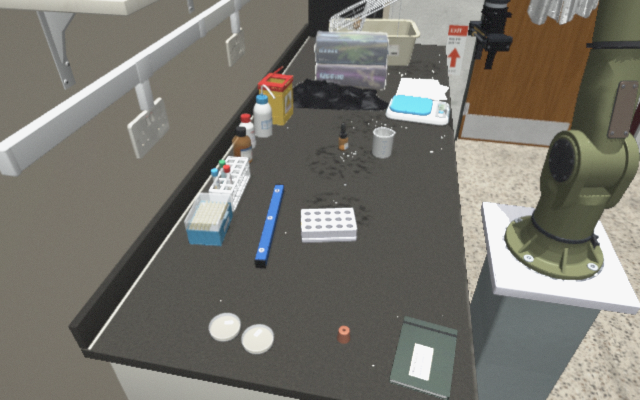

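View pics/wrist0.png

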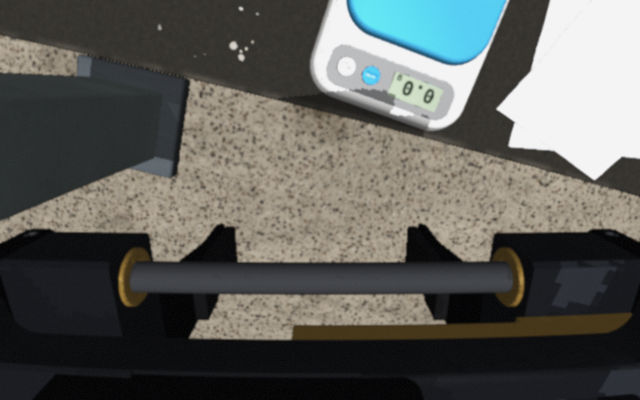

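The side view shows the fence at (270,225), block at (328,224), beaker at (383,143), dropper at (343,138) and stopper at (344,334). The scene view shows the block partly hidden by the arm.

```bash
cat > h.py <<'E'
from cell import env
import numpy as np, cv2
from scipy.optimize import minimize
from scipy.spatial.transform import Rotation as Ro
def cal(c):
    k=env.get_calibration(c)
    K=np.array([[k['fx'],0,k['cx']],[0,k['fy'],k['cy']],[0,0,1]])
    return K,np.array(k['D']),k
def ext(c):
    K,D,k=cal(c)
    if 'R' in k: return K,D,np.array(k['R']),np.array(k['t'])
    o=env.get_obs(); Rt=Ro.from_euler('xyz',o['tool_rot'],degrees=True).as_matrix()
    H=np.eye(4);H[:3,:3]=Rt;H[:3,3]=o['tool_pos']
    M=np.linalg.inv(H@np.array(k['hand_eye'])); return K,D,M[:3,:3],M[:3,3]
def proj(c,X,E=None):
    K,D,R,t=E or ext(c)
    return cv2.projectPoints(np.asarray(X,float).reshape(-1,3),cv2.Rodrigues(R)[0],t,K,D)[0][:,0]
def unproj(c,uv,z,E=None):
    K,D,R,t=E or ext(c)
    n=cv2.undistortPoints(np.asarray(uv,float).reshape(-1,1,2),K,D)[:,0]
    d=np.c_[n,np.ones(len(n))]@R; C=-R.T@t
    return C+d*((z-C[2])/d[:,2])[:,None]
def boxpts(p,lx,ly,hz):
    x,y,a=p; c,s=np.cos(a),np.sin(a)
    out=[]
    for (L,W,z) in hz:
        for i,j in((1,1),(1,-1),(-1,-1),(-1,1)):
            X,Y=i*L/2,j*W/2; out.append([x+c*X-s*Y,y+s*X+c*Y,z])
    return np.array(out)
BL=[(.088,.136,0),(.088,.136,.014),(.085,.133,.014),(.085,.133,.038)]
FE=[(.025,.3,0),(.025,.3,.026)]
def hullmask(c,P,E,S=4):
    h=cv2.convexHull(((proj(c,P,E)+.5)*S-.5).astype(np.float32))
    m=np.zeros((400*S,640*S),np.uint8); cv2.fillConvexPoly(m,np.round(h*16).astype(np.int32),1,shift=4)
    return cv2.resize(m.astype(np.float32),(640,400),interpolation=cv2.INTER_AREA)
def fit(masks,hz,p0,occ=None):
    # masks: {cam:(mask,E)}
    def cost(p):
        s=0
        for c,(m,E) in masks.items():
            q=hullmask(c,boxpts(p,0,0,hz),E); s+=np.abs(q-m).sum()/m.sum()
        return s
    best=None
    for a in (p0[2],):
        r=minimize(cost,[p0[0],p0[1],a],method='Nelder-Mead',options=dict(initial_simplex=np.array([p0,[p0[0]+.01,p0[1],p0[2]],[p0[0],p0[1]+.01,p0[2]],[p0[0],p0[1],p0[2]+.15]]),xatol=1e-4,fatol=1e-4))
        if best is None or r.fun<best.fun: best=r
    return best
E
python3 - <<'E'
from h import *
for c in ["side","scene"]:
    E=ext(c); env.read_camera(c)
    for l in ["block","fence","dropper_bottle","rubber_stopper","beaker_pp"]:
        r=env.outline_of(c,l)
        for d in r[:2]:
            m=d['mask'];print(c,l,round(d['p'],2),d['xy'],m.sum())
        if r:
            m=r[0]['mask'];np.save(f'm_{c}_{l}.npy',m)
            ys,xs=np.nonzero(m); i=ys.argmax()
            print('  base',unproj(c,[[xs[ys>=ys.max()-1].mean(),ys.max()]],0,E)[0].round(3), 'mid', unproj(c,[d['xy']],.02,E)[0].round(3))
            if l in("block","fence"):
                rc=cv2.minAreaRect(unproj(c,np.c_[xs,ys],.02,E)[:,:2].astype(np.float32)); print(rc)
E
```

```text
side block 0.96 [327.1, 227.0] 1736
  base [0.565 0.098 0.   ] mid [0.549 0.06  0.02 ]
((0.5492174625396729, 0.04856397211551666), (0.13637904822826385, 0.1323660910129547), 13.615191459655762)
side fence 0.85 [268.1, 225.3] 1081
  base [ 0.681  0.213 -0.   ] mid [0.696 0.083 0.02 ]
((0.6949658393859863, 0.06373314559459686), (0.0346839614212513, 0.3387470245361328), 6.66855525970459)
side dropper_bottle 0.57 [343.9, 137.9] 199
  base [ 0.574 -0.357  0.   ] mid [ 0.577 -0.403  0.02 ]
side rubber_stopper 0.56 [344.8, 335.2] 166
  base [0.459 0.372 0.   ] mid [0.458 0.371 0.02 ]
side beaker_pp 0.69 [386.6, 144.3] 579
  base [ 0.444 -0.339  0.   ] mid [ 0.434 -0.389  0.02 ]
scene block 0.63 [319.7, 194.1] 728
  base [0.548 0.012 0.   ] mid [0.578 0.053 0.02 ]
((0.5737616419792175, 0.0561811700463295), (0.10961156338453293, 0.1153494343161583), 13.270133972167969)
scene fence 0.58 [351.2, 189.1] 759
  base [ 0.709 -0.086  0.   ] mid [0.681 0.026 0.02 ]
((0.6892629265785217, 0.055607810616493225), (0.04497922956943512, 0.3232240080833435), 6.882890701293945)
scene dropper_bottle 0.81 [399.8, 283.9] 323
scene dropper_bottle 0.15 [350.7, 188.6] 764
  base [ 0.566 -0.381 -0.   ] mid [0.681 0.029 0.02 ]
scene beaker_pp 0.92 [356.9, 303.1] 752
  base [ 0.434 -0.384  0.   ] mid [ 0.453 -0.356  0.02 ]
```

```bash
python3 - <<'E'
from h import *
Es=ext('side'); Ec=ext('scene')
mb=np.load('m_side_block.npy').astype(np.float32); mf=np.load('m_side_fence.npy').astype(np.float32); mfc=np.load('m_scene_fence.npy').astype(np.float32)
for a in (90,100,110,75,60):
    r=fit({'side':(mb,Es)},BL,[.55,.05,np.radians(a)]); print(a,r.x[:2].round(4),np.degrees(r.x[2]).round(2),round(r.fun,3))
    if a==90: rb=r
for ms in ({'side':(mf,Es)},{'scene':(mfc,Ec)},{'side':(mf,Es),'scene':(mfc,Ec)}):
    rf=fit(ms,FE,[.693,.06,np.radians(6.7)]); print('fence',rf.x[:2].round(4),np.degrees(rf.x[2]).round(2),round(rf.fun,3))
im=env.read_camera('side')[:,:,::-1].copy()
big=cv2.resize(im,None,fx=4,fy=4,interpolation=cv2.INTER_CUBIC)
for r,hz,col in((rb,BL,(0,0,255)),(rf,FE,(0,255,255))):
    P=proj('side',boxpts(r.x,0,0,hz),Es)
    for k in range(len(P)//4): cv2.polylines(big,[np.round((P[4*k:4*k+4]+.5)*4).astype(int)],True,col,1)
cv2.imwrite('pics/s1.png',big[680:1120,800:1500])
E
```

```text
90 [0.5501 0.0471] 104.39 0.061
100 [0.5501 0.0475] 104.4 0.061
110 [0.5502 0.0472] 104.43 0.061
75 [0.55   0.0471] 104.44 0.061
60 [0.5501 0.0473] 104.4 0.061
fence [0.6971 0.061 ] 6.39 0.078
fence [0.6946 0.0602] 6.95 0.098
fence [0.6966 0.0618] 6.23 0.214
```

View pics/s1.png

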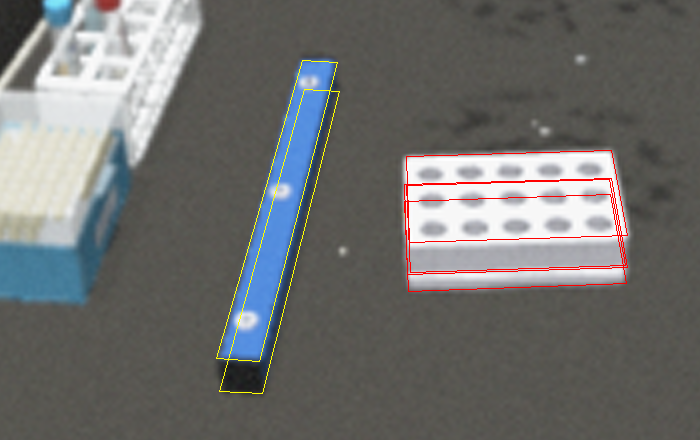

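```bash
cat >> h.py <<'E'
def tool():
    o=env.get_obs(); return np.array(o['tool_pos']),o['tool_rot'],o
def rel(target,yaw):
    """shift in tool axes (mm) from present pose (assumed pointing down) to target and yaw turn deg about tool y"""
    p,r,o=tool(); y=np.radians(r[2]); d=np.array(target)-p
    return 1000*np.array([np.cos(y)*d[0]+np.sin(y)*d[1],-d[2],-np.sin(y)*d[0]+np.cos(y)*d[1]]).round(4), -((yaw-r[2]+180)%360-180)
def integ(rows,p,yaw):
    p=np.array(p,float)
    for s,t in rows:
        y=np.radians(yaw); p+=np.array([np.cos(y)*s[0]-np.sin(y)*s[2],np.sin(y)*s[0]+np.cos(y)*s[2],-s[1]])/1000; yaw-=t[1]
    return p,yaw
E
python3 - <<'E'
from h import *
p,r,o=tool()
rows1=[([-10,0,50],[0,-5,0])]*12
print(integ(rows1,p,r[2]))
rows=rows1+[([-12,0,45],[0,-5,0])]*6
print(integ(rows,p,r[2]))
E
```

```text
(array([ 0.51042858, -0.16538941,  0.19952805]), np.float64(-16.032662274161382))
(array([0.4558135 , 0.10550159, 0.19952805]), np.float64(13.967337725838618))
```

Emit:
carry_out([
  [[-9, 0, 48], [0, -5, 0]],
  [[-9, 0, 48], [0, -5, 0]],
  [[-9, 0, 48], [0, -5, 0]],
  [[-9, 0, 48], [0, -5, 0]],
  [[-9, 0, 48], [0, -5, 0]],
  [[-9, 0, 48], [0, -5, 0]],
  [[-9, 0, 48], [0, -5, 0]],
  [[-9, 0, 48], [0, -5, 0]],
  [[-9, 0, 48], [0, -5, 0]],
  [[-9, 0, 48], [0, -5, 0]],
  [[-9, 0, 48], [0, -5, 0]],
  [[-9, 0, 48], [0, -5, 0]],
], jaw=0)

```text
time_s: 2.0
tool_pos: [0.5015, -0.1871, 0.1997]
tool_rot: [-90.0, -0.0, -15.8]
force: [0.3, 0.5, 0.5]
grip_width: 0.0027
```

```bash
python3 - <<'E'
from h import *
p,r,o=tool(); print(p,r,o['qpos'],o['time_s'],o['grip_width'])
print(rel([.4827,.116,.19],14.4))
E
```

```text
[ 0.50154987 -0.18710911  0.19965462] [-9.00041341e+01 -4.95123306e-02 -1.58097993e+01] [ 46.47688439   6.13225629 -30.78472149  98.57160394   3.23265661
  76.12659593  -0.74644904] 2.0 0.002741293540690066
(array([-100.7,    9.7,  286.5]), np.float64(-30.209799254587068))
```

Emit:
carry_out([
  [[-14.4, 0, 41], [0, 0, 0]],
  [[-14.4, 0, 41], [0, 0, 0]],
  [[-14.4, 0, 41], [0, 0, 0]],
  [[-14.4, 0, 41], [0, 0, 0]],
  [[-14.4, 0, 41], [0, 0, 0]],
  [[-14.4, 0, 41], [0, 0, 0]],
  [[-14.4, 0, 41], [0, 0, 0]],
  [[0, 30, 0], [0, -7.5, 0]],
  [[0, 30, 0], [0, -7.5, 0]],
  [[0, 30, 0], [0, -7.5, 0]],
  [[0, 30, 0], [0, -7.5, 0]],
])

```text
time_s: 3.1
tool_pos: [0.4834, 0.1146, 0.0786]
tool_rot: [-90.0, -0.1, 14.3]
force: [0.2, -0.9, 0.8]
grip_width: 0.0003
```

```bash
python3 - <<'E'
from h import *
p,r,o=tool(); print(p,r,o['qpos'],o['time_s'])
print(rel([.4827,.116,.009],14.4))
cv2.imwrite('pics/w2.png',env.read_camera('wrist')[:,:,::-1]);cv2.imwrite('pics/s2.png',env.read_camera('side')[:,:,::-1])
E
```

```text
[0.48338746 0.11458176 0.07863506] [-9.00408685e+01 -5.45043178e-02  1.42924671e+01] [ 28.83209213   9.62687725 -48.30132652 111.55791344   8.16641295
  62.19475744  -8.59610223] 3.1
(array([-0.3, 69.6,  1.5]), np.float64(-0.10753294321091289))
```

View pics/w2.png

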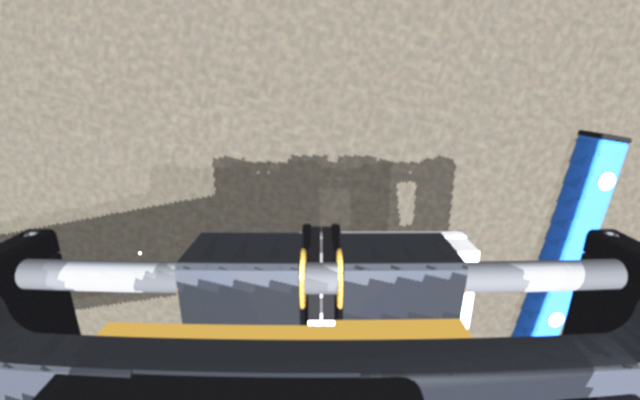

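View pics/s2.png

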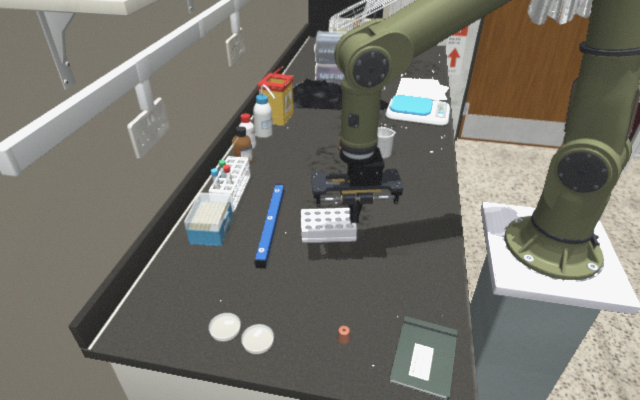

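```bash
python3 - <<'E'
from h import *
p,r,o=tool()
print(proj('side',[p,[p[0],p[1],0],[.551,.047,.038]]))
print(proj('wrist',[p,[.55,.047,.038],[.6966,.0615,.026]]))
im=cv2.imread('pics/s2.png'); cv2.imwrite('pics/s2c.png',cv2.resize(im[150:280,240:440],None,fx=4,fy=4,interpolation=cv2.INTER_CUBIC))
E
```

```text
[[352.82593001 227.16523818]
 [351.16342597 251.14324064]
 [327.45713612 218.13611963]]
[[320.32247959 226.68038953]
 [389.9475451  309.17543669]
 [560.5317651  319.76096407]]
```

View pics/s2c.png

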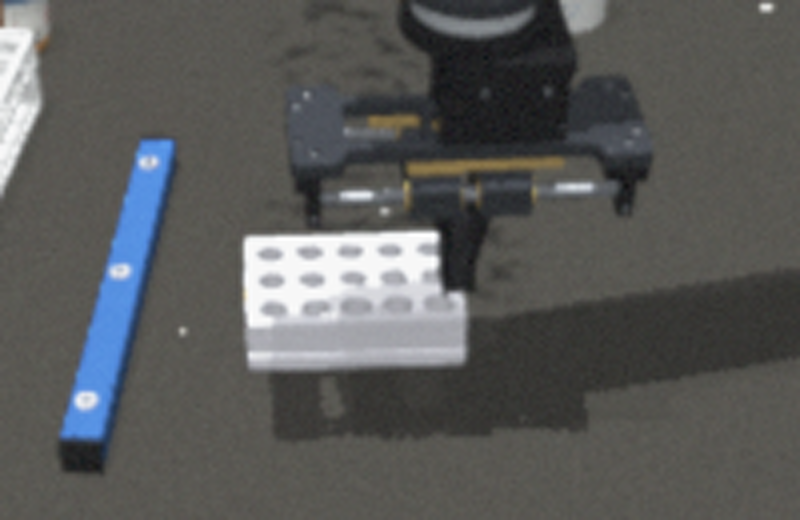

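```bash
python3 - <<'E'
from h import *
p,r,o=tool();print(p)
im=env.read_camera('side')[:,:,::-1].copy()
c=cv2.resize(im[190:270,300:400],None,fx=8,fy=8,interpolation=cv2.INTER_NEAREST)
y=np.radians(r[2])
X=np.array([np.cos(y),np.sin(y),0]);Z=np.array([-np.sin(y),np.cos(y),0])
pts=[p+a*X*.015+b*Z*.0095 for a in(-1,1) for b in (-1,1)]
for q in proj('side',pts): cv2.circle(c,tuple(int(v) for v in (q+.5-[300,190])*8),4,(0,0,255),-1)
cv2.imwrite('pics/s3.png',cv2.convertScaleAbs(c,alpha=1.8,beta=20))
E
```

```text
[0.47988054 0.11377965 0.07605285]
```

View pics/s3.png

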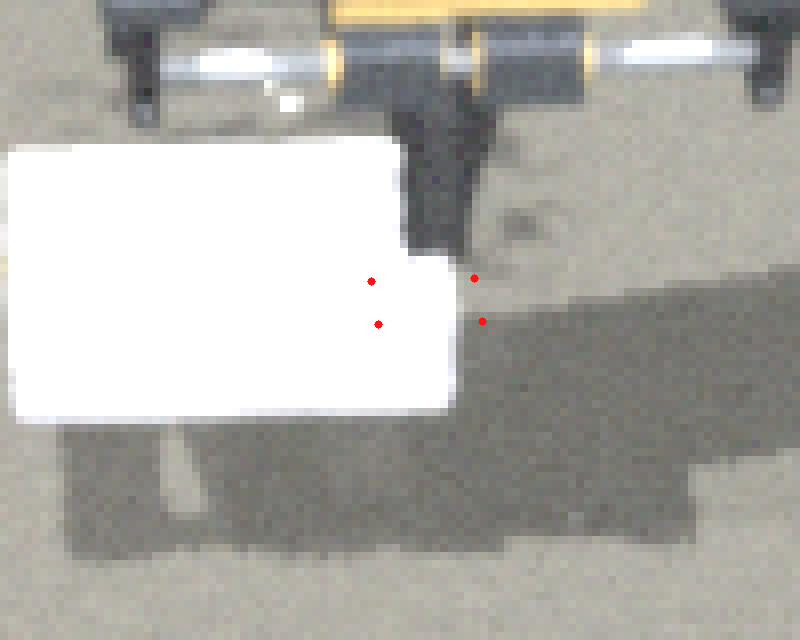

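```bash
python3 - <<'E'
from h import *
for i in range(3):
    p,r,o=tool();print(p.round(4),np.round(r,2),o['joint_velocities'].round(2)); env.read_camera('side')
pb=[.5501,.0472,np.radians(104.4)]
w=env.read_camera('wrist')[:,:,::-1].copy()
P=proj('wrist',boxpts(pb,0,0,BL)); 
for k in range(4): cv2.polylines(w,[P[4*k:4*k+4].round().astype(int)],True,(0,0,255),1)
P=proj('wrist',boxpts([.6966,.0615,np.radians(6.3)],0,0,FE)); 
for k in range(2): cv2.polylines(w,[P[4*k:4*k+4].round().astype(int)],True,(0,0,255),1)
cv2.imwrite('pics/w3.png',w)
s=env.read_camera('scene')[:,:,::-1].copy()
y=np.radians(r[2])
X=np.array([np.cos(y),np.sin(y),0]);Z=np.array([-np.sin(y),np.cos(y),0])
c=cv2.resize(s[140:260,230:400],None,fx=4,fy=4,interpolation=cv2.INTER_CUBIC)
for q in proj('scene',[p+a*X*.015+b*Z*.0095 for a in(-1,1) for b in (-1,1)]): cv2.circle(c,tuple(int(v) for v in (q+.5-[230,140])*4),3,(0,0,255),-1)
cv2.imwrite('pics/c3.png',c)
E
```

```text
[0.4817 0.1143 0.0783] [-89.94   0.21  13.83] [ 0.12 -2.06 -0.16 -3.34 -0.62  0.36 -1.08]
[0.4832 0.1147 0.0799] [-8.997e+01  2.000e-02  1.380e+01] [ 0.14 -1.32 -0.29 -1.88 -0.05 -0.23  0.17]
[0.4842 0.1148 0.0808] [-90.01  -0.11  13.81] [ 0.01 -0.78 -0.16 -0.85  0.15 -0.16  0.45]
```

View pics/w3.png

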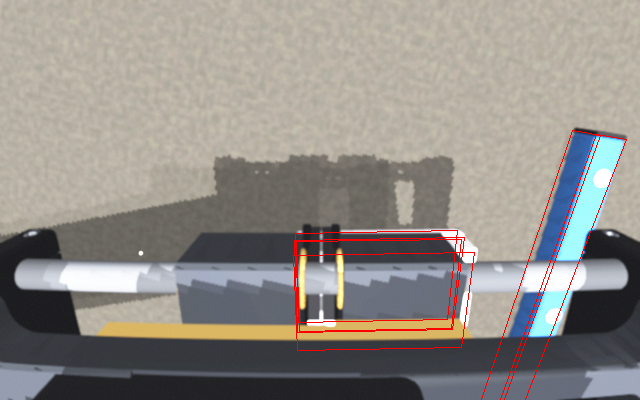

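View pics/c3.png

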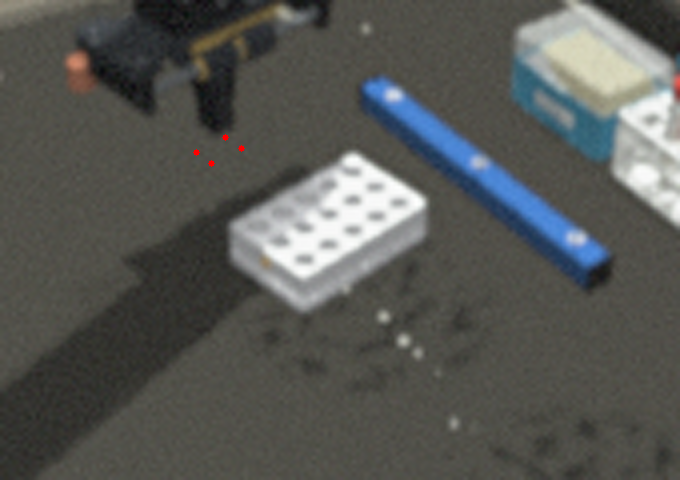

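```bash
python3 - <<'E'
from h import *
from scipy.optimize import least_squares
p,r,o=tool();print(p)
f=lambda X: np.r_[proj('side',[X])[0]-[354.3,221.5],proj('scene',[X])[0]-[284.3,171]]
s=least_squares(f,p,x_scale=.01);print(s.x,s.fun)
E
```

```text
[0.48462308 0.11473849 0.08114807]
[0.4804564  0.11903465 0.09946174] [-1.49106121 -0.75528955 -2.07262822  0.98283119]
```

Emit:
carry_out([
  [[0, 30, 0], [0, 0, 0]],
  [[0, 25, 0], [0, 0, 0]],
  [[0, 0, 0], [0, 0, 0]],
  [[0, 0, 0], [0, 0, 0]],
])

```text
time_s: 3.9
tool_pos: [0.4837, 0.1148, 0.0254]
tool_rot: [-90.0, -0.0, 13.9]
force: [-0.3, 0.7, 1.4]
grip_width: 0.0003
```

```bash
python3 - <<'E'
from h import *
p,r,o=tool();print(p,r,o['force'],o['joint_velocities'].round(1))
out=[]
for cam,x0,y0 in(('side',310,190),('scene',245,140)):
    s=env.read_camera(cam)[:,:,::-1].copy()
    c=cv2.resize(s[y0:y0+80,x0:x0+65],None,fx=6,fy=6,interpolation=cv2.INTER_CUBIC)
    y=np.radians(r[2]);X=np.array([np.cos(y),np.sin(y),0]);Z=np.array([-np.sin(y),np.cos(y),0])
    for q in proj(cam,[p+a*X*.015+b*Z*.0095 for a in(-1,1) for b in (-1,1)]): cv2.circle(c,tuple(int(v) for v in (q+.5-[x0,y0])*6),3,(0,0,255),-1)
    out.append(cv2.convertScaleAbs(c,alpha=1.4,beta=10))
cv2.imwrite('pics/d4.png',np.hstack(out))
E
```

```text
[0.48374132 0.11477826 0.02537927] [-8.99966079e+01 -4.03713960e-02  1.39463002e+01] [-0.30528073  0.65935837  1.35914064] [ 0.2 -1.  -0.5 -1.2  0.1 -0.2 -0.1]
```

View pics/d4.png

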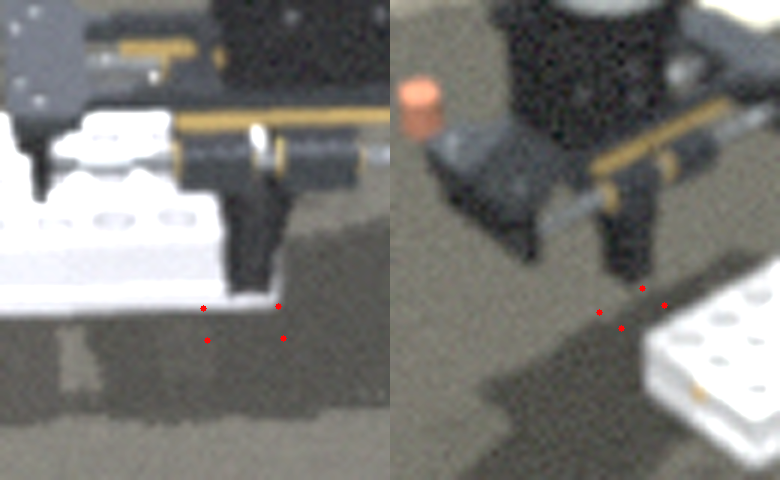

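Emit:
carry_out([
  [[0, 12, 0], [0, 0, 0]],
  [[0, 9, 0], [0, 0, 0]],
  [[0, 0, -8], [0, 0, 0]],
  [[0, 0, -8], [0, 0, 0]],
  [[0, 0, 0], [0, 0, 0]],
  [[0, 0, 0], [0, 0, 0]],
])

```text
time_s: 4.6
tool_pos: [0.4874, 0.0986, 0.0036]
tool_rot: [-90.0, -0.0, 13.9]
force: [-0.7, 1.0, -0.2]
grip_width: 0.0003
```

```bash
cat > look.py <<'E'
from h import *
import sys
name=sys.argv[1]
p,r,o=tool();print(p.round(4),np.round(r,2),o['force'].round(1),o['time_s'])
s=env.read_camera('side')[:,:,::-1].copy(); E=ext('side')
rr=env.outline_of('side','block'); print([ (round(d['p'],2),d['mask'].sum()) for d in rr])
x0,y0=230,130
c=cv2.resize(s[y0:y0+145,x0:x0+195],None,fx=4,fy=4,interpolation=cv2.INTER_CUBIC)
c=cv2.convertScaleAbs(c,alpha=1.2,beta=5)
def dr(P,col):
    P=((P+.5-[x0,y0])*4).round().astype(int)
    for k in range(len(P)//4): cv2.polylines(c,[P[4*k:4*k+4]],True,col,1)
if rr:
    m=rr[0]['mask'].astype(np.float32)
    p0=eval(sys.argv[2]); p0=[p0[0],p0[1],np.radians(p0[2])]
    b=fit({'side':(m,E)},BL,p0).x
    f=np.array([.6966,.0615,np.radians(6.3)])
    d=b[:2]-f[:2]; C,S=np.cos(f[2]),np.sin(f[2])
    print('block',b[:2].round(4),np.degrees(b[2]).round(1),'in fence',(C*d[0]+S*d[1]).round(4),(-S*d[0]+C*d[1]).round(4),'ang',np.degrees(b[2]-f[2]).round(1))
    u=b[2]-np.pi/2; d=p[:2]-b[:2]
    print('TCP in block: along',(np.cos(u)*d[0]+np.sin(u)*d[1]).round(4),'out',(-np.sin(u)*d[0]+np.cos(u)*d[1]).round(4))
    dr(proj('side',boxpts(b,0,0,BL),E),(0,0,255)); dr(proj('side',boxpts(f,0,0,FE),E),(0,255,255))
y=np.radians(r[2]);X=np.array([np.cos(y),np.sin(y),0]);Z=np.array([-np.sin(y),np.cos(y),0])
dr(proj('side',[p+a*X*.015+bb*Z*.0095 for a,bb in((1,1),(1,-1),(-1,-1),(-1,1))],E),(0,255,0))
cv2.imwrite(f'pics/{name}.png',c)
E
python3 look.py k1 "[.55,.047,104.4]"
```

```text
[0.4874 0.0986 0.0036] [-9.00e+01 -2.00e-02  1.39e+01] [-0.7  1.  -0.2] 4.6
[(0.94, np.int64(1178))]
block [0.5592 0.0495] 101.2 in fence -0.1379 0.0032 ang 94.9
TCP in block: along -0.0608 out 0.0621
```

View pics/k1.png

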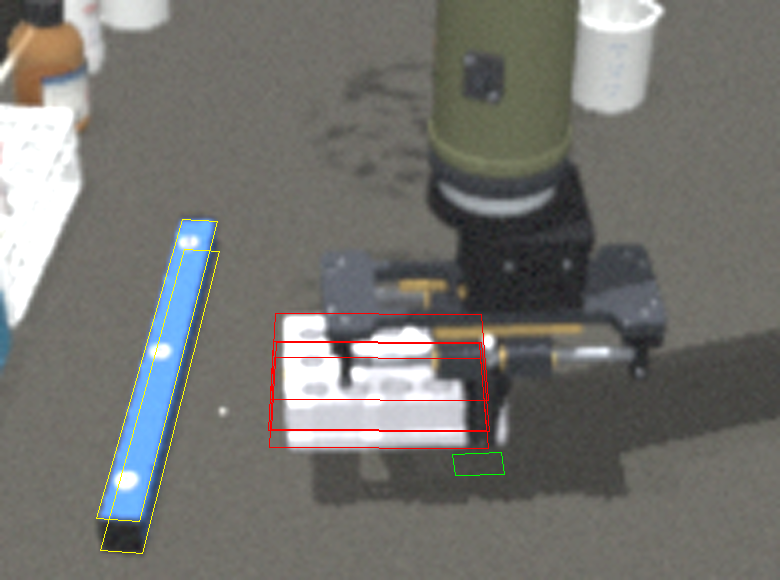

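Emit:
carry_out([
  [[5, 0, -4], [0, 0, 0]],
  [[0, 0, -4], [0, 0, 0]],
  [[0, 0, -4], [0, 0, 0]],
  [[0, 0, -4], [0, 0, 0]],
  [[0, 0, 0], [0, 0, 0]],
])

```text
time_s: 5.2
tool_pos: [0.495, 0.0871, 0.0036]
tool_rot: [-89.8, 0.0, 14.0]
force: [-2.8, 4.5, 3.2]
grip_width: 0.0003
```

```bash
cat > patch.py <<'E'
s=open('h.py').read()
s+='''
def robmask(c,E,p,yaw):
    y=np.radians(yaw);X=np.array([np.cos(y),np.sin(y),0]);Z=np.array([-np.sin(y),np.cos(y),0]);U=np.array([0,0,1.])
    m=np.zeros((400,640),np.uint8)
    # (hx, hz, zlo, zhi)
    w=(env.get_obs()['grip_width'])/2
    boxes=[(a,.014,.012,.0,.09) for a in ((0,) if w<.005 else (-w-.008,w+.008))]+[(0,.1,.045,.045,.14),(0,.055,.06,.12,.35)]
    for a,hx,hz,lo,hi in boxes:
        P=[p+X*(a+i*hx)+Z*j*hz+U*k for i in(-1,1) for j in(-1,1) for k in(lo,hi)]
        h=cv2.convexHull(proj(c,P,E).astype(np.float32)).round().astype(np.int32); cv2.fillConvexPoly(m,h,1)
    return cv2.dilate(m,np.ones((5,5)))
def fit2(masks,hz,p0):
    def cost(p):
        s=0
        for c,(m,E,v) in masks.items():
            q=hullmask(c,boxpts(p,0,0,hz),E); s+=(np.abs(q-m)*v).sum()/m.sum()
        return s
    p0=np.array(p0)
    best=None
    for da in(0,.25,-.25):
        q=p0+[0,0,da]
        r=minimize(cost,q,method='Nelder-Mead',options=dict(initial_simplex=np.array([q,q+[.012,0,0],q+[0,.012,0],q+[0,0,.15]]),xatol=1e-4,fatol=1e-4))
        if best is None or r.fun<best.fun: best=r
    return best
'''
open('h.py','w').write(s)
s=open('look.py').read()
s=s.replace("b=fit({'side':(m,E)},BL,p0).x","""M={}
    for cam in('side','scene'):
        Ec=ext(cam)
        if cam=='scene':
            env.read_camera('scene'); rr=[d for d in env.outline_of('scene','block') if d['p']>.4 and d['mask'].sum()>200]; print('scene',[(round(d['p'],2),d['mask'].sum()) for d in rr])
            if not rr: continue
        mm=rr[0]['mask'].astype(np.float32); v=1-robmask(cam,Ec,p,r[2]).astype(np.float32)
        v=np.maximum(v,mm)
        M[cam]=(mm,Ec,v)
    bs=fit2({'side':M['side']},BL,p0); print('side only',bs.x[:2].round(4),np.degrees(bs.x[2]).round(1),round(bs.fun,3))
    if 'scene' in M: b2=fit2({'scene':M['scene']},BL,p0); print('scene only',b2.x[:2].round(4),np.degrees(b2.x[2]).round(1),round(b2.fun,3))
    bb=fit2(M,BL,p0); b=bb.x; print('cost',round(bb.fun,3))""")
open('look.py','w').write(s)
E
python3 patch.py; python3 look.py k2 "[.55,.047,104.4]"
```

```text
[0.495  0.0871 0.0036] [-8.981e+01  4.000e-02  1.402e+01] [-2.8  4.5  3.2] 5.2
[(0.89, np.int64(1235))]
scene [(0.78, np.int64(1165))]
side only [0.5514 0.0447] 106.9 0.01
scene only [0.5479 0.0486] 106.4 0.023
cost 0.051
block [0.55   0.0485] 107.5 in fence -0.1471 0.0031 ang 101.2
TCP in block: along -0.0409 out 0.0533
```

View pics/k2.png

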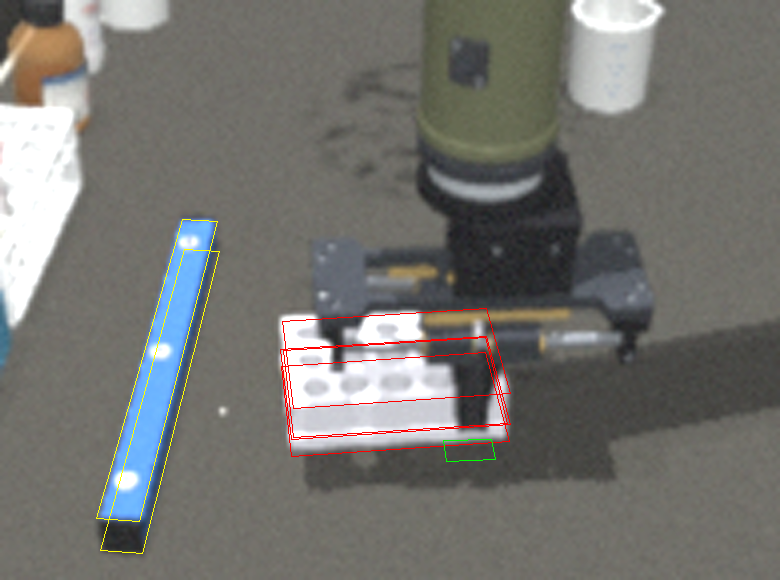

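Emit:
carry_out([
  [[-3.5, 0, -7.1], [0, -4, 0]],
  [[-3.5, 0, -7.1], [0, -4, 0]],
  [[-3.5, 0, -7.1], [0, -4, 0]],
  [[-3.5, 0, -7.1], [0, -4, 0]],
  [[-3.5, 0, -7.1], [0, -4, 0]],
  [[-3.5, 0, -7.1], [0, -4, 0]],
  [[-3.5, 0, -7.1], [0, -4, 0]],
  [[0, 0, 0], [0, 0, 0]],
])

```text
time_s: 6.2
tool_pos: [0.4944, 0.0312, 0.0035]
tool_rot: [-89.8, 0.0, 42.1]
force: [-3.6, 4.1, 4.0]
grip_width: 0.0002
```

```bash
python3 look.py k3 "[.565,.03,135]"
```

```text
[0.4944 0.0312 0.0035] [-8.981e+01  2.000e-02  4.207e+01] [-3.6  4.1  4. ] 6.2
[(0.85, np.int64(1357))]
scene [(0.98, np.int64(1114))]
side only [0.563  0.0201] 135.1 0.03
scene only [0.5606 0.023 ] 133.5 0.023
cost 0.069
block [0.5606 0.0223] 133.6 in fence -0.1395 -0.024 ang 127.3
TCP in block: along -0.0418 out 0.052
```

View pics/k3.png

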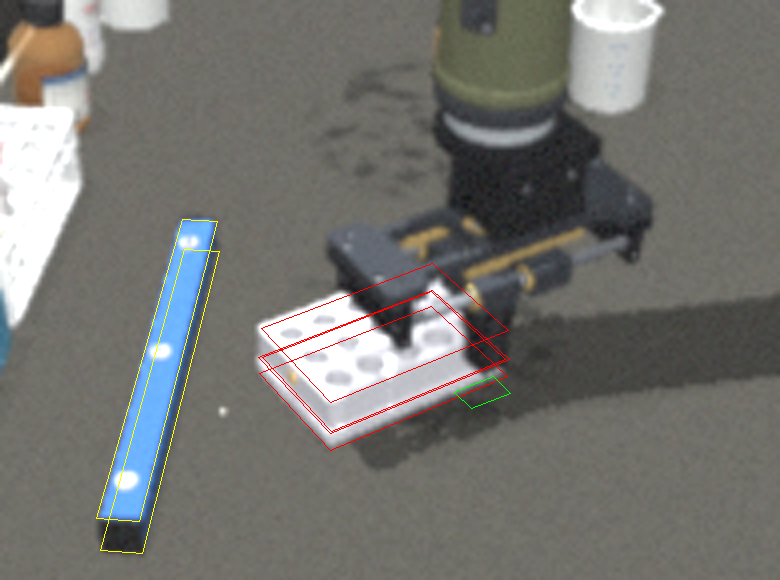

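Emit:
carry_out([
  [[-3.5, 0, -7.1], [0, -4, 0]],
  [[-3.5, 0, -7.1], [0, -4, 0]],
  [[-3.5, 0, -7.1], [0, -4, 0]],
  [[-3.5, 0, -7.1], [0, -4, 0]],
  [[-3.5, 0, -7.1], [0, -4, 0]],
  [[-3.5, 0, -7.1], [0, -4, 0]],
  [[-3.5, 0, -7.1], [0, -4, 0]],
  [[-3.5, 0, -7.1], [0, -4, 0]],
  [[0, 0, 0], [0, 0, 0]],
])

```text
time_s: 7.3
tool_pos: [0.5242, -0.0241, 0.0029]
tool_rot: [-89.7, 0.0, 74.1]
force: [-5.6, 1.7, 6.2]
grip_width: 0.0006
```

```bash
python3 look.py k4 "[.58,.01,167]"
```

```text
[ 0.5242 -0.0241  0.0029] [-8.968e+01  4.000e-02  7.405e+01] [-5.6  1.7  6.2] 7.3
[(0.96, np.int64(1254))]
scene [(0.92, np.int64(514))]
side only [ 0.5846 -0.0023] 165.9 0.023
scene only [0.5861 0.0054] 165.1 0.022
cost 0.088
block [5.847e-01 1.000e-04] 165.0 in fence -0.118 -0.0488 ang 158.7
TCP in block: along -0.039 out 0.0522
```

View pics/k4.png

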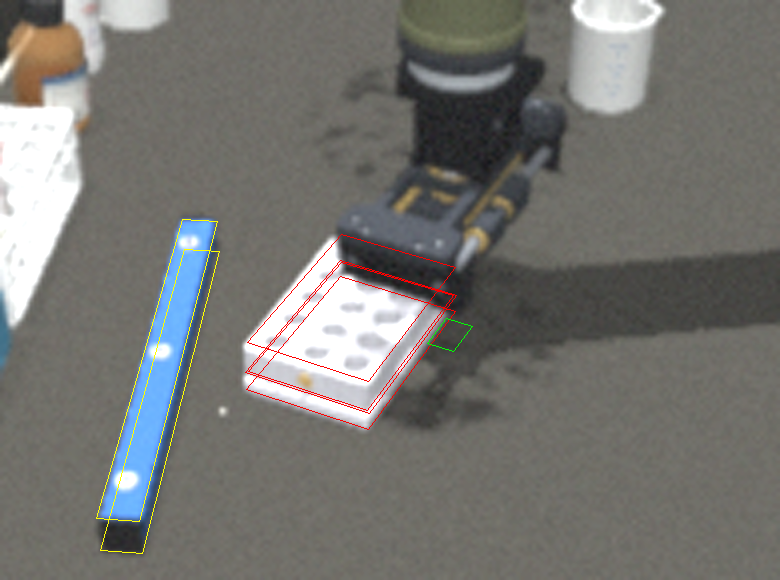

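Emit:
carry_out([
  [[-3.5, 0, -7.1], [0, -4, 0]],
  [[-3.5, 0, -7.1], [0, -4, 0]],
  [[-3.5, 0, -7.1], [0, -4, 0]],
  [[-3.5, 0, -7.1], [0, -4, 0]],
  [[-3.5, 0, -7.1], [0, -4, 0]],
  [[0, 0, 0], [0, 0, 0]],
  [[0, 0, 8], [0, -2, 0]],
  [[0, 0, 20], [0, 0, 0]],
  [[0, 0, 20], [0, 0, 0]],
  [[0, 0, 0], [0, 0, 0]],
])

```text
time_s: 8.5
tool_pos: [0.5087, -0.0526, 0.0027]
tool_rot: [-89.8, 0.1, 95.9]
force: [-0.0, -1.0, -0.1]
grip_width: 0.0003
```

```bash
python3 look.py k5 "[.605,.00,185]"
```

```text
[ 0.5087 -0.0526  0.0027] [-8.982e+01  9.000e-02  9.592e+01] [-0.  -1.  -0.1] 8.5
[(0.7, np.int64(1442))]
scene [(0.61, np.int64(387))]
side only [ 0.6056 -0.0027] 186.5 0.035
scene only [0.6023 0.0023] 186.3 0.016
cost 0.1
block [6.036e-01 3.000e-04] 184.9 in fence -0.0992 -0.0506 ang 178.6
TCP in block: along -0.0446 out 0.0991
```

View pics/k5.png

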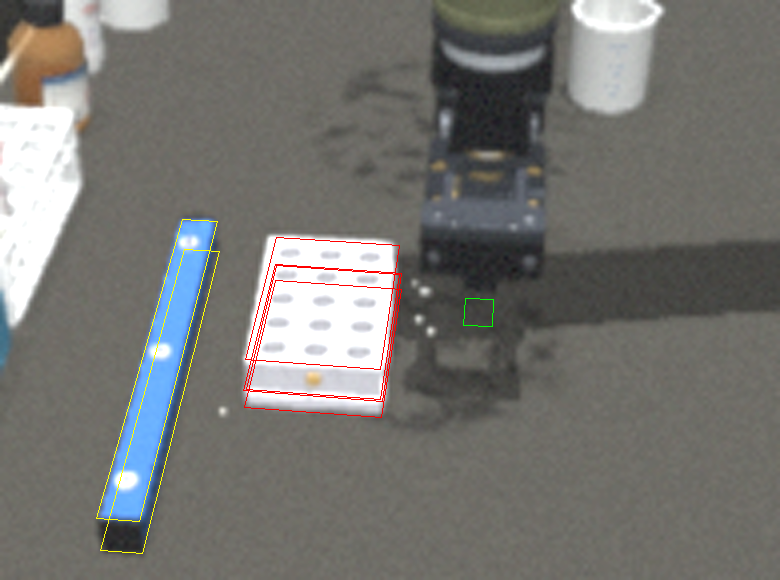

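Emit:
carry_out([
  [[15, 0, 0], [0, 0, 0]],
  [[15, 0, 0], [0, 0, 0]],
  [[15, 0, 0], [0, -0.4, 0]],
  [[0, 0, 0], [0, 0, 0]],
  [[0, 0, 0], [0, 0, 0]],
  [[0, 0, 0], [0, 0, 0]],
  [[0, 0, -10], [0, 0, 0]],
  [[0, 0, -10], [0, 0, 0]],
  [[0, 0, -8], [0, 0, 0]],
  [[0, 0, -4], [0, 0, 0]],
  [[0, 0, 0], [0, 0, 0]],
], jaw=1)

```text
time_s: 9.8
tool_pos: [0.5392, -0.0027, 0.0034]
tool_rot: [-90.0, -0.0, 96.4]
force: [0.7, -0.0, 0.0]
grip_width: 0.0804
```

```bash
python3 look.py k6 "[.6036,.00,186]"
```

```text
[ 0.5392 -0.0027  0.0034] [-9.002e+01 -4.000e-02  9.637e+01] [ 0.7 -0.   0. ] 9.8
[(0.75, np.int64(1238))]
scene [(0.95, np.int64(584))]
side only [ 0.6053 -0.0026] 186.7 0.021
scene only [0.6022 0.0021] 186.2 0.019
cost 0.084
block [0.6042 0.001 ] 186.3 in fence -0.0985 -0.05 ang 180.0
TCP in block: along 0.0035 out 0.065
```

View pics/k6.png

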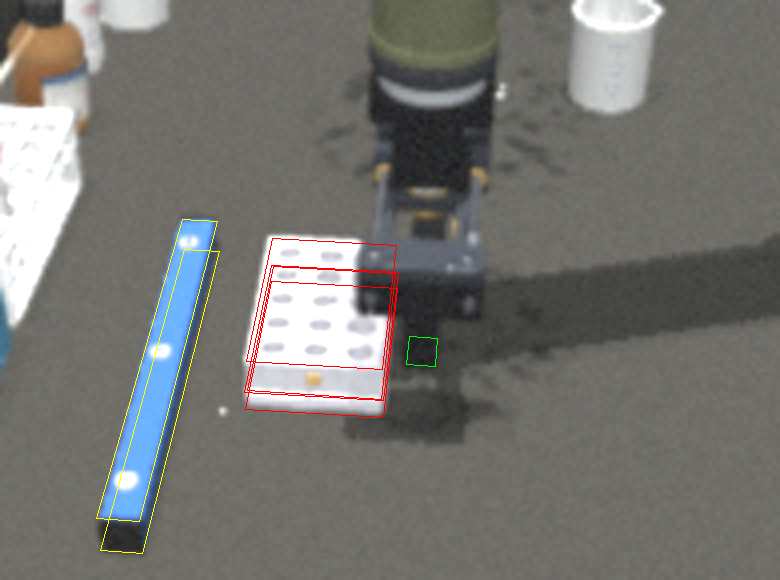

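Emit:
carry_out([
  [[0, 0, -6], [0, 0, 0]],
  [[0, 0, -6], [0, 0, 0]],
  [[0, 0, -6], [0, 0, 0]],
  [[0, 0, -6], [0, 0, 0]],
  [[0, 0, -6], [0, 0, 0]],
  [[0, 0, -6], [0, 0, 0]],
  [[0, 0, -5], [0, 0, 0]],
  [[0, 0, 0], [0, 0, 0]],
])

```text
time_s: 10.8
tool_pos: [0.5762, 0.0011, 0.0027]
tool_rot: [-89.6, 0.0, 96.4]
force: [-8.8, -1.2, 7.1]
grip_width: 0.087
```

```bash
python3 look.py k7 "[.635,.00,186]"
```

```text
[0.5762 0.0011 0.0027] [-8.956e+01  5.000e-02  9.636e+01] [-8.8 -1.2  7.1] 10.8
[(0.95, np.int64(1115)), (0.37, np.int64(559))]
scene [(0.63, np.int64(503))]
side only [ 6.312e-01 -4.000e-04] 186.6 0.018
scene only [0.6216 0.0049] 189.1 0.01
cost 0.09
block [0.6277 0.0034] 183.9 in fence -0.0748 -0.0502 ang 177.6
TCP in block: along 0.0013 out 0.0516
```

View pics/k7.png

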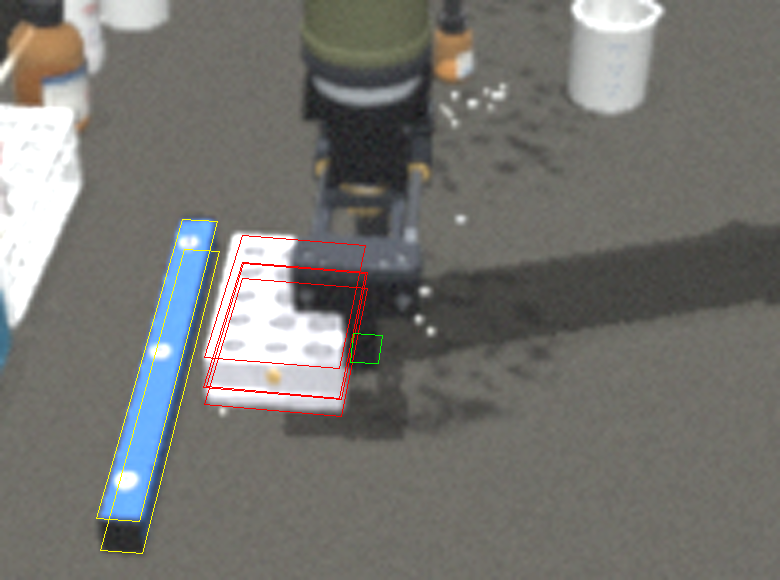

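Emit:
carry_out([
  [[0, 0, -4], [0, 0, 0]],
  [[0, 0, -4], [0, 0, 0]],
  [[0, 0, -3], [0, 0, 0]],
  [[0, 0, -1], [0, 0, 0]],
  [[0, 0, 0], [0, 0, 0]],
])

```text
time_s: 11.5
tool_pos: [0.5869, 0.0023, 0.0027]
tool_rot: [-89.4, 0.1, 96.4]
force: [-10.6, -1.2, 7.9]
grip_width: 0.087
```

Emit:
carry_out([
  [[0, 0, -1], [0, 0, 0]],
  [[0, 0, -1], [0, 0, 0]],
  [[0, 0, 0], [0, 0, 0]],
])

```text
time_s: 11.8
tool_pos: [0.5879, 0.0024, 0.0027]
tool_rot: [-89.3, 0.1, 96.4]
force: [-12.8, -0.2, 9.7]
grip_width: 0.087
```

Emit:
carry_out([
  [[0, 0, -1], [0, 0, 0]],
  [[0, 0, -1], [0, 0, 0]],
  [[0, 0, 0], [0, 0, 0]],
])

```text
time_s: 12.1
tool_pos: [0.5907, 0.0028, 0.0027]
tool_rot: [-89.4, 0.1, 96.4]
force: [-11.5, -0.8, 8.8]
grip_width: 0.0867
```

```bash
python3 look.py k8 "[.642,.00,186]"
```

```text
[0.5907 0.0028 0.0027] [-8.942e+01  8.000e-02  9.637e+01] [-11.5  -0.8   8.8] 12.1
[(0.87, np.int64(1076))]
scene [(0.85, np.int64(580))]
side only [0.644  0.0011] 184.4 0.022
scene only [0.636  0.0066] 192.8 0.007
cost 0.075
block [0.6428 0.0035] 184.2 in fence -0.0598 -0.0518 ang 177.9
TCP in block: along 0.0031 out 0.052
```

View pics/k8.png

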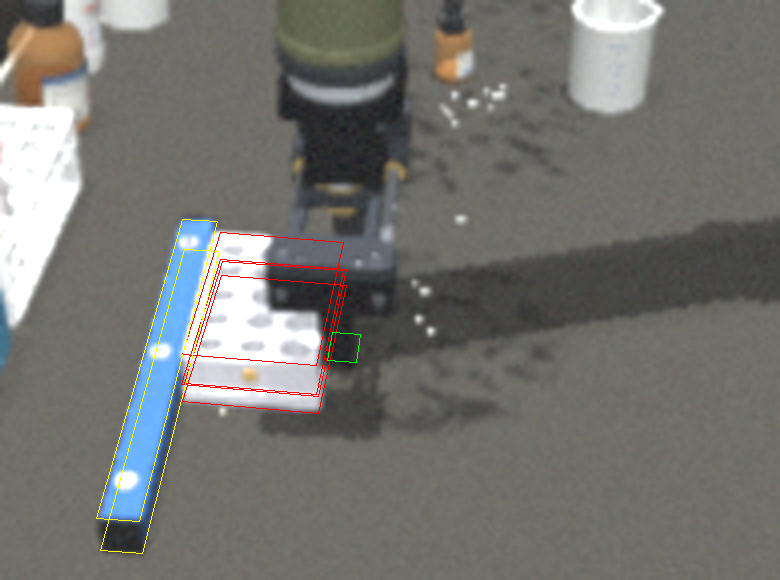

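Nearly there: the block's left edge is at about crop (185,400), a couple of mm from the fence face. I'll go on in small steps, watching the force.

Emit:
carry_out([
  [[0, 0, -1], [0, 0, 0]],
  [[0, 0, -1], [0, 0, 0]],
  [[0, 0, 0], [0, 0, 0]],
  [[0, 0, 0], [0, 0, 0]],
])

```text
time_s: 12.7
tool_pos: [0.5925, 0.0029, 0.0027]
tool_rot: [-89.4, 0.1, 96.4]
force: [-11.5, -0.8, 8.8]
grip_width: 0.087
```

Emit:
carry_out([
  [[0, 0, -1], [0, 0, 0]],
  [[0, 0, -1], [0, 0, 0]],
  [[0, 0, 0], [0, 0, 0]],
  [[0, 0, 0], [0, 0, 0]],
])

```text
time_s: 13.1
tool_pos: [0.5924, 0.0029, 0.0027]
tool_rot: [-89.1, 0.1, 96.4]
force: [-17.8, -2.3, 14.0]
grip_width: 0.0866
```

Emit:
carry_out([
  [[0, 0, -1], [0, 0, 0]],
  [[0, 0, -1], [0, 0, 0]],
  [[0, 0, 0], [0, 0, 0]],
  [[0, 0, 0], [0, 0, 0]],
])

```text
time_s: 13.5
tool_pos: [0.5924, 0.0029, 0.0026]
tool_rot: [-88.9, 0.2, 96.4]
force: [-22.5, -3.0, 18.5]
grip_width: 0.0869
```

```bash
python3 look.py k9 "[.642,.00,186]"; python3 -c "
from h import *
print(env.get_obs()['wrist_torque'])"
```

```text
[0.5924 0.0029 0.0026] [-88.9    0.15  96.37] [-22.5  -3.   18.5] 13.5
[(0.96, np.int64(1084))]
scene [(0.83, np.int64(571))]
side only [0.6469 0.0021] 187.2 0.022
scene only [0.6422 0.0057] 186.2 0.005
cost 0.064
block [0.6449 0.0033] 185.5 in fence -0.0578 -0.0521 ang 179.2
TCP in block: along 0.0046 out 0.0523
[-0.53460039  4.81737215  0.02041052]
```

View pics/k9.png

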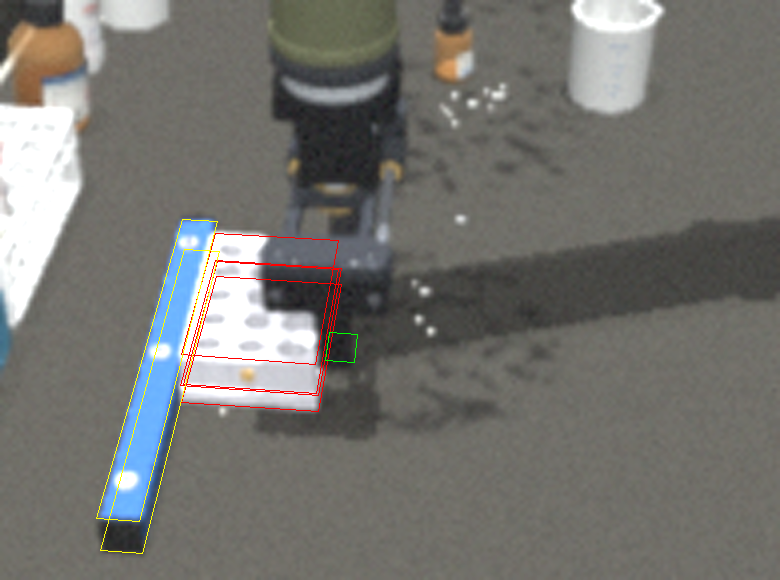

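Emit:
carry_out([
  [[0, 0, 3], [0, 0, 0]],
  [[0, 0, 4], [0, 0, 0]],
  [[0, 0, 6], [0, 0, 0]],
  [[0, 0, 15], [0, 0, 0]],
  [[0, 0, 25], [0, 0, 0]],
  [[0, -40, 20], [0, 0, 0]],
  [[0, -45, 0], [0, 0, 0]],
  [[0, -45, 0], [0, 0, 0]],
  [[0, -45, 0], [0, 0, 0]],
  [[0, 0, 0], [0, 0, 0]],
  [[0, 0, 0], [0, 0, 0]],
])

```text
time_s: 14.8
tool_pos: [0.5296, -0.0044, 0.1795]
tool_rot: [-90.2, 0.1, 96.3]
force: [-0.6, 0.2, -0.4]
grip_width: 0.0868
```

```bash
python3 look.py k10 "[.642,.00,186]"; python3 - <<'E'
from h import *
p,r,o=tool(); E=ext('wrist')
w=env.read_camera('wrist')[:,:,::-1].copy()
cv2.imwrite('pics/w10.png',w)
env.read_camera('wrist')
M=[]
for l,hz,p0 in(('block',BL,[.644,.002,np.radians(186)]),('fence',FE,[.6966,.0615,np.radians(6.3)])):
    d=env.outline_of('wrist',l)
    if d: print(l,d[0]['p'],d[0]['mask'].sum(),d[0]['xy'])
for l,x in(('rubber_stopper',0),('beaker_pp',0),('dropper_bottle',0)):
    for c in('side','scene'):
        env.read_camera(c); d=env.outline_of(c,l); print(c,l,d[0]['xy'] if d else None, d and round(d[0]['p'],2))
E
```

```text
[ 0.5296 -0.0044  0.1795] [-90.17   0.1   96.34] [-0.6  0.2 -0.4] 14.8
[(0.58, np.int64(1460))]
scene [(0.76, np.int64(1109))]
side only [0.6471 0.0018] 187.2 0.037
scene only [0.6439 0.0086] 186.5 0.055
cost 0.129
block [0.6461 0.0047] 186.9 in fence -0.0564 -0.051 ang 180.6
TCP in block: along 0.0051 out 0.1167
block 0.81 6468 [319.5, 256.3]
fence 0.76 3512 [339.5, 316.6]
side rubber_stopper None []
scene rubber_stopper None []
side beaker_pp [383.0, 140.9] 0.77
scene beaker_pp [353.7, 300.7] 0.85
side dropper_bottle [381.8, 141.1] 0.62
scene dropper_bottle [399.5, 282.0] 0.79
```

View pics/k10.png

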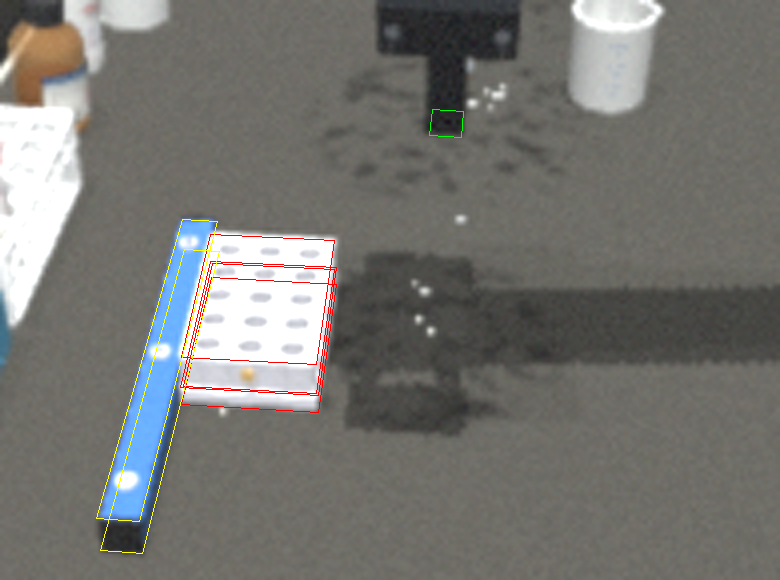

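View pics/w10.png

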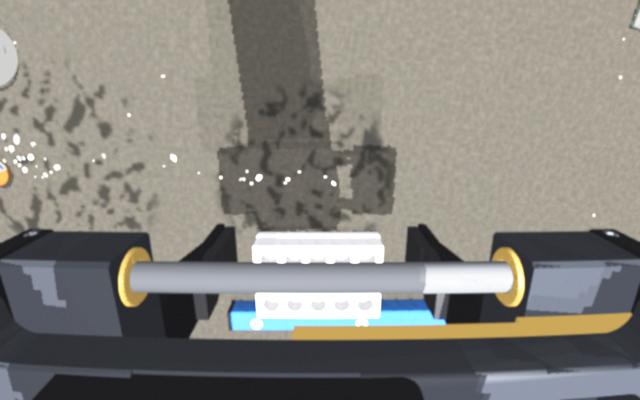

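```bash
python3 - <<'E'
from h import *
s=env.read_camera('side')[:,:,::-1]; c=env.read_camera('scene')[:,:,::-1]
a=cv2.resize(s[180:245,260:325],None,fx=6,fy=6,interpolation=cv2.INTER_CUBIC)
b=cv2.resize(c[160:225,310:375],None,fx=6,fy=6,interpolation=cv2.INTER_CUBIC)
d=np.hstack([cv2.imread('pics/side0.png')[310:360,315:375],s[310:360,315:375]])
d=cv2.resize(d,(780,325))[:210]
cv2.imwrite('pics/f.png',np.vstack([np.hstack([a,b]),d]))
E
```

```text
(no output)
```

View pics/f.png

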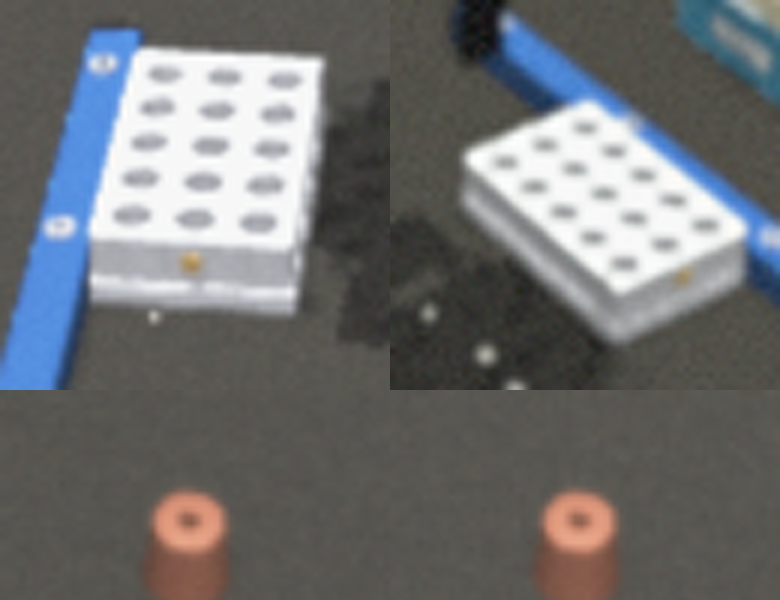

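The side and scene close-ups show the long side flush along the bar with no visible gap at either end. The stopper hasn't moved, so I'm handing in.

```bash
python3 -c "
from cell import env
print(env.sign_off())"
```

```text
the job is handed in; nothing more can be done
None
```

The job is handed in, and the block's long side appears to lie flat along the fence bar. The sign-off gave no verdict.

**What I did:** I turned the block about 82° by pushing one end of a long side with the shut fingers. It was within about 2° of square while still some 42 mm from the bar. I then opened the jaws and pushed with both fingers on the long side until it stopped against the bar. There the wrist force rose to about 29 N with almost no twist. I backed off and raised the arm, and finished at about 15 s of the 72 s allowed.

**Last checks:**
- **Position:** the combined fit put the block at x = -56.4 mm and y = -51 mm in the fence frame, 0.6° off parallel. The close-ups showed no gap at either end.
- **Robot:** it was clear of everything, with about 0 N at the wrist.
- **Bystanders:** the stopper looked unchanged between the first and last side pictures. The beaker and dropper positions in the pictures matched their starting ones to within about 4 pixels.

**What disagreed:**
- The two cameras' separate block fits differed by 3 to 8 mm, and once by about 8° while the arm was in the way.
- In the pictures the shut fingertips looked about 17 mm higher than the reported TCP, so the fingers may have pushed higher on the block than planned.
- In the last check the outline network did not find the stopper. In the side view it mistook the beaker for the dropper.

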